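Change the slide pack in a thickness gauge by its lifting lever

ROBOT

A 6-joint arm with a two-finger parallel gripper is mounted at the origin on a cart in front of the work surface, level with it; the furniture and walls round the work are solid. World frame = base frame: x ahead of the robot, y to its left, z up, the work surface at z = 0. Lengths are in m, angles in rad, forces in N, time in s.
With the tool pointing down it reaches from about 0.3 to 0.85 m from the base axis. Payload 4.2 kg.
Tool frame: the origin (TCP) lies at the very end of the fingers, on their centre line; the grasp point (between the pads) lies arm.grip_point_offset behind it (arm.grip_point_offset is the distance from the TCP to the grasp point, in m); z points along the fingers, y is the line along which they close (so a half turn about z gives the same grasp; the last joint's range is limited). The gripper opens to 91 mm and grips with 3 to 60 N. Pads are 32 mm wide; open, the fingers measure 118 mm over their backs; the gripper's body (76 mm by 178 mm) begins 60 mm behind the grasp point.
Start: joints at [-1.148, 0.32, 1.565, -0, 1.257, -0.02], TCP at [0.246, -0.52, 0.214] pointing down, gripper open.
Joint ranges: [-3.11, 3.11], [-0.84, 2.01], [0.21, 2.61], [-1.34, 4.49], [0.05, 2.63], [-2.56, 2.56]. Speed limits (rad/s): [2.57, 2.57, 3.14, 3.14, 3.14, 3.14].

INTERFACE

Orientations are given as [roll, pitch, yaw] about the fixed x, y, z axes, in that order (R = Rz(yaw) Ry(pitch) Rx(roll)).
In Python, from rig import arm, camrig, sign_off gives the robot as it stands (arm), with the cameras (camrig) and the job as plain functions.
- The arm moves only by the tool run_rows, called after ">>>" as name(argument=value, ...), one argument or row to a line, values as JSON. Schema: {"type":"object","properties":{"moves":{"type":"array","items":{"type":"object","properties":{"xyz":{"type":"array","items":{"type":"number"},"minItems":3,"maxItems":3},"rot":{"type":"array","items":{"type":"number"},"minItems":3,"maxItems":3}},"additionalProperties":false},"minItems":1,"maxItems":10},"aperture":{"type":"number"},"clamp_n":{"type":"number"},"only":{"type":"string"},"quiet":{"type":"boolean"},"lines":{"type":"string"}},"required":["moves"],"additionalProperties":false}. moves is a list of rows, 1 to 10 of them, each an object with the fields xyz (a list: dx, dy, dz in m), rot (a list: a rotation vector rx, ry, rz in rad); a field left out counts as zero; each row shifts and turns the commanded pose from where the row before left it, along the tool's axes as they then stand; what a row does not reach is not made up. A row lasts 1/8 s, in which the tool goes at most 0.0625 m and 0.188 rad, less where a joint would pass 70% of its speed; a pose out of reach is approached as far as the arm can. aperture is the finger opening in m, set as the call begins (left out keeps the last). The fingers move at their own pace and stop on an object; clamp_n is the grip in N (left out, the last holds). Time passes only in rows, so rows that do not move let the fingers close. The tool returns the time, the measured TCP pose, the force, the opening and the grip force at its end. only (a regular expression) keeps the lines of the reply that match it, lines (a string "A,B") keeps lines A to B, and quiet returns only ok. Input that does not fit is refused with a message, and nothing moves.
- arm.get_obs(): the state, without advancing time (a new reading comes with each control period).
- camrig.camera(name): name is "side" or "top" or "wrist"; returns a dict with "image" (420x560x3 uint8, red, green, blue), "fx", "fy", "cx", "cy" (pixels), "distortion" ([k1, k2, p1, p2, k3] as OpenCV has them; the pictures are not rectified), "extrinsics" (4x4, takes a point from world to camera coordinates). Camera axes: x right, y down, z forward; pixel columns grow to the right and rows downward; lengths in m; the calibration is good to about 2 mm. A picture is of the moment at which its call begins. There is no depth.
- sign_off(): hands the job in; it is judged then, once.
The state is a dict: "t": time; "joint_positions": joint angles; "qvel": joint speeds; "joint_efforts": joint torques, N m; "eef_pos": TCP position; "ee_rot": TCP orientation; "wrist_force": force on the tool from outside, world axes, zero at the start; "torque": the same for the moment, N m; "opening": finger opening in m; "grasp_force": force on a finger pad.
Only numpy, scipy, OpenCV 4.12 (cv2) and the standard library are available. Lean on these libraries where they do the work, as an engineer would, in place of code of your own. Each camera call takes 0.05 s, during which the arm holds its last target. There are 200 camera calls.

TASK

The pack of slides in the bench thickness gauge has been measured: raise the gauge's lifting lever fully, take that pack out from under the foot and set it lying flat on the middle of the closed grey slide box. Then lay the other pack of slides flat on the gauge's anvil, lengthwise from the front as the first one lay and with its inner end under the raised foot, and press the lever right down again so that the foot rests on it. Draw the measured pack out only when the foot is up, and leave the bottles and the petri dish standing where they are.

Things in the scene. Friction and masses are not known exactly. Their poses are not given: they have to be found in the camera images.
- gauge: Bench thickness gauge, fixed. Origin on the bench under the foot; x points from the open front to the column, y left, z up. In its frame, mm: grey base x -30..120, y -32..32, z to 10; steel anvil x -45..21, y -22..22, top z 14; column at x 92; grey head x 47..109, y -18..18, z 81..115; round dial on it x 47..64, y -23..23, z to 157.
- anvil_spot (a point): Point on the anvil's top directly under the foot, 14 mm above the bench; axes as the gauge's.
- foot_pad (a point): Centre of the underside of the foot (13 mm across), on a steel arm 11 mm wide that reaches forward from below the head; arm top 17 mm above this point. Its height over anvil_spot is the thickness measured: 22 mm on a slide pack, about 40 mm with the lever fully up. A light spring (about 1.5 N) pushes it down.
- lift_lever (a joint): Lifting lever on the head's front, rad: 0 right down, 1.2 fully up. Reaches from its pivot to the gauge's right (-y), swings in the gauge's y-z plane, 90 mm pivot to knob; at value q it points q - 0.55 rad above level. Stays where left (about 4 N at the knob to raise it, 2 N to lower it). Lifts the foot 36 mm per rad; the foot leaves a 22 mm pack at about 0.7.
- lever_pivot (a point): Pivot of the lever, at (38, 0, 98) mm in the gauge's frame; the hinge axis is the gauge's x.
- lever_knob (a point): Centre of the lever's black knob, a cylinder 18 mm in diameter and 20 mm long with its axis along the gauge's x, on the end of a 6 mm rod; it can be pinched from above across its flat ends (fingers closing along the gauge's x) and turns between the fingers as the lever swings.
- pack_a: The measured slide pack, under the foot at the start: box 28 x 78 x 22 mm (x, y, z), origin at the centre of its underside, 50 g. It lies on the anvil with its long axis (y) along the gauge's x and its centre about 19 mm in front of the foot, so its front half stands clear of the head.
- pack_b: The next slide pack, the same box 28 x 78 x 22 mm, origin at the centre of its underside, lying on the bench between the stain bottle and the petri dish, one close to each end.
- slide_box: Closed grey slide box, fixed, 85 x 100 x 30 mm (x, y, z), flat top at 30 mm; origin at the centre of its underside.
- stain_bottle: Amber bottle with a black cap, 52 mm across and 116 mm high, standing at one end of pack_b (either end); origin at the centre of its underside.
- petri: Petri dish, 61 mm across and 16 mm high, lying at the other end of pack_b; origin at the centre of its underside.
- oil_bottle: Small bottle, 26 mm across and 59 mm high, standing to the left of the gauge's base; origin at the centre of its underside.

How it is judged:
On the way, in this order (a step that is already met when the one before it is completed fails the run):
1. the lever is fully up and the foot clear of the measured pack (value of joint lift_lever above 1 rad and z of foot_pad in the frame of anvil_spot above 0.032 m), for 0.1 s.
2. the measured pack lies flat and released on the slide box (x of pack_a in the frame of slide_box between -0.03 and 0.03 m and y of pack_a in the frame of slide_box between -0.036 and 0.036 m and z of pack_a in the frame of slide_box between 0.026 and 0.034 m and angle between pack_a's own z axis and vertical below 0.1 rad and linear speed of pack_a below 0.03 m/s and contact force between the fingers and pack_a below 0.1 N), for 0.2 s.
3. the other pack lies released on the anvil under the raised foot (x of pack_b in the frame of anvil_spot between -0.034 and 0.01 m and y of pack_b in the frame of anvil_spot between -0.01 and 0.01 m and z of pack_b in the frame of anvil_spot between -0.003 and 0.003 m and angle between the y axis of pack_b and the x axis of gauge, either way round below 0.2 rad and angle between pack_b's own z axis and vertical below 0.1 rad and linear speed of pack_b below 0.03 m/s and contact force between the fingers and pack_b below 0.1 N and value of joint lift_lever above 0.9 rad), for 0.2 s.
At the end, for the whole second after the job is handed in: pack_a flat on the slide box, centre within 30/36 mm (box x/y) of its lid's; pack_b flat on the anvil, lengthwise (0.2 rad), centre within 10 mm sideways, 34 mm before to 10 mm behind the foot; lever under 0.3 rad, foot 19-25 mm over anvil; bystanders upright, moved under 20 mm; all released, still (all of step 2 and x of pack_b in the frame of anvil_spot between -0.034 and 0.01 m and y of pack_b in the frame of anvil_spot between -0.01 and 0.01 m and z of pack_b in the frame of anvil_spot between -0.003 and 0.003 m and angle between the y axis of pack_b and the x axis of gauge, either way round below 0.2 rad and angle between pack_b's own z axis and vertical below 0.1 rad and linear speed of pack_b below 0.03 m/s and contact force between the fingers and pack_b below 0.1 N and z of foot_pad in the frame of anvil_spot between 0.019 and 0.025 m and value of joint lift_lever below 0.3 rad and angle between each of stain_bottle, petri, oil_bottle's own z axis and vertical below 0.15 rad and distance of each of stain_bottle, petri, oil_bottle from where it was at the start of the episode below 0.02 m); the robot touches nothing.
It fails at once if the measured pack is dragged while the foot is down on it (moved more than 10 mm within 60 mm of the foot with the lever below 0.5 rad) (distance of pack_a from where it was at the start of the episode above 0.01 m and horizontal distance between pack_a and anvil_spot below 0.06 m and value of joint lift_lever below 0.5 rad).
It fails at once if a bottle or the petri dish is tipped or pushed more than 20 mm away (angle between any of stain_bottle, petri, oil_bottle's own z axis and vertical above 0.35 rad or distance of any of stain_bottle, petri, oil_bottle from where it was at the start of the episode above 0.02 m).
It also fails if it takes over 72 s, if anything falls off the work surface, if the arm or the gripper's body presses on something with over 40 N, if the wrist force passes 120 N, or if a joint passes its speed limit or range.

## Working session

There is one attempt and no reset: what is moved stays moved. The work goes in short steps, Python scripts to look and compute and a tool call to move; the robot and the scene stay as the last step left them, time stands still between calls to the robot, and variables do not carry over. Pictures are saved under pics/ and viewed, at most 10 in all, crops included, and the job is handed in when it is done.

```bash
ls; mkdir -p pics
```

Run:
```python
from rig import arm, camrig, sign_off
import cv2,numpy as np
for n in ("top","side"):
    c=camrig.camera(n); cv2.imwrite(f"pics/{n}0.png",c["image"][:,:,::-1])
    print(n,c["fx"],c["fy"],c["cx"],c["cy"],c["distortion"]); print(np.round(c["extrinsics"],4).tolist())
o=arm.get_obs(); print(o, arm.grip_point_offset)
```

```text
pics
rig.py
top 395.501395516399 395.501395516399 274.09602121131024 201.48385934466992 [-0.08990609  0.          0.          0.          0.        ]
[[0.0254, -0.9995, -0.0168, -0.2079], [-0.9949, -0.0236, -0.0984, 0.5202], [0.098, 0.0192, -0.995, 0.9131], [0.0, 0.0, 0.0, 1.0]]
side 396.1331761483581 396.1331761483581 276.3646343373793 206.7891905741921 [-0.01752751  0.          0.          0.          0.        ]
[[-0.9776, -0.2095, -0.0203, 0.4631], [-0.1232, 0.648, -0.7516, 0.2572], [0.1706, -0.7323, -0.6593, 0.6685], [0.0, 0.0, 0.0, 1.0]]
{'t': 0.1, 'joint_positions': array([-1.14796702e+00,  3.20219849e-01,  1.56554229e+00, -5.50472666e-05,
        1.25742046e+00, -2.00258123e-02]), 'qvel': array([ 0.00167725, -0.00027078, -0.00444517,  0.00052163,  0.0008128 ,
        0.00069406]), 'joint_efforts': array([ 1.05483141e-03, -4.13332486e+01, -2.32509112e+01,  7.29869097e-02,
        4.22093191e-02, -4.46888896e-05]), 'eef_pos': array([ 0.24618417, -0.51912938,  0.21321475]), 'ee_rot': array([-3.14000198e+00,  2.04910805e-05,  4.42872145e-01]), 'wrist_force': array([ 0.21900802, -0.4178347 , -0.82448933]), 'torque': array([ 0.01543838,  0.00192668, -0.0157772 ]), 'grasp_force': 0.0, 'opening': 0.0913435972338204} 0.0188
```

View pics/top0.png

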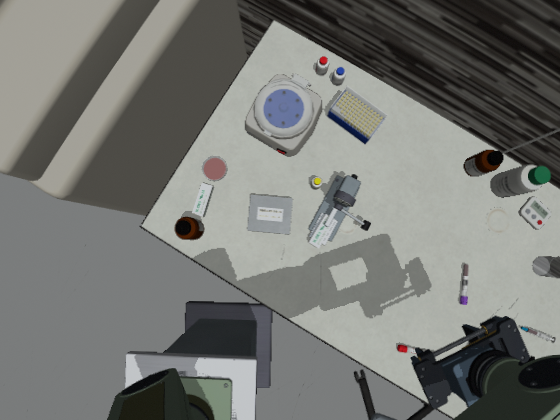

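View pics/side0.png

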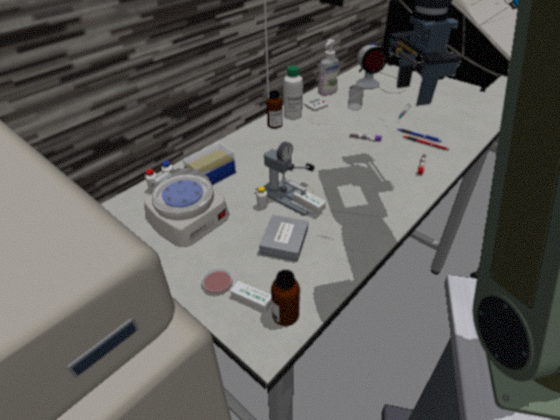

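Top view: gauge about (335,205), measured pack end (323,232), lever knob (365,225), slide box (270,213), pack_b (202,200), stain bottle (188,228), petri (215,168), oil bottle (317,183). The side view agrees with this.

Create h.py:
```python
import numpy as np,cv2
from rig import arm, camrig, sign_off
def KD(c): return np.array([[c["fx"],0,c["cx"]],[0,c["fy"],c["cy"]],[0,0,1.]]),np.array(c["distortion"])
def ray(c,uv):
    K,D=KD(c); n=cv2.undistortPoints(np.array(uv,float).reshape(-1,1,2),K,D)[:,0]
    E=np.array(c["extrinsics"]); R,t=E[:3,:3],E[:3,3]
    return -R.T@t, np.c_[n,np.ones(len(n))]@R
def plane(c,uv,z):
    o,d=ray(c,uv); return o+d*((z-o[2])/d[:,2])[:,None]
def proj(c,p):
    K,D=KD(c); E=np.array(c["extrinsics"])
    return cv2.projectPoints(np.array(p,float).reshape(-1,1,3),cv2.Rodrigues(E[:3,:3])[0],E[:3,3],K,D)[0][:,0]
def tri(c1,u1,c2,u2):
    o1,d1=ray(c1,[u1]);o2,d2=ray(c2,[u2]);A=np.c_[d1[0],-d2[0]]
    s=np.linalg.lstsq(A,o2-o1,rcond=None)[0];p,q=o1+s[0]*d1[0],o2+s[1]*d2[0]
    return (p+q)/2,np.linalg.norm(p-q)
```

Run:
```python
from h import *
c=camrig.camera("top"); im=c["image"]
cv2.imwrite("pics/crop.png",cv2.resize(im[140:260,165:385],None,fx=3.6,fy=3.6,interpolation=cv2.INTER_CUBIC)[:,:,::-1])
s=camrig.camera("side")["image"]
cv2.imwrite("pics/crops.png",cv2.resize(s[130:335,190:340],None,fx=2.9,fy=2.9,interpolation=cv2.INTER_CUBIC)[:,:,::-1])
```

```text
(no output)
```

View pics/crop.png

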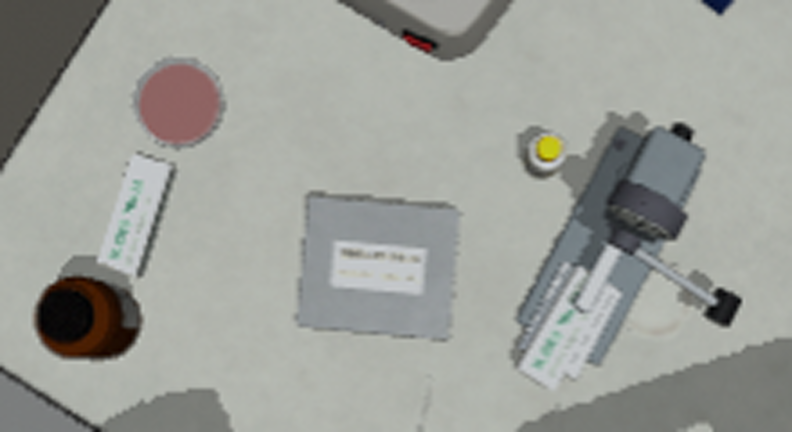

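View pics/crops.png

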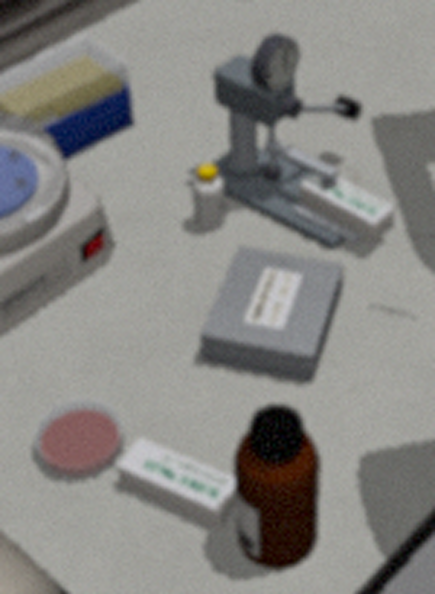

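Crop (3.6x, offset 165,140): pack_b top corners about (133,152),(172,165),(97,262),(135,277). Box top corners (308,193),(458,207),(450,340),(298,325). pack_a's front edge runs (516,368)–(555,388), and the knob is at (722,307). In the side crop (2.9x, offset 190,130) the knob is at (347,107).

Run:
```python
from h import *
np.set_printoptions(precision=4,suppress=True)
c=camrig.camera("top"); s=camrig.camera("side")
f=lambda *p:[(165+x/3.6-.36,140+y/3.6-.36) for x,y in p]
g=lambda *p:[(190+x/2.9-.33,130+y/2.9-.33) for x,y in p]
P=plane(c,f((133,152),(172,165),(135,277),(97,262)),.022); print("B",P.mean(0),P, "side",plane(s,g((143,440),(240,478),(222,517),(120,466)),.022).mean(0))
X=plane(c,f((308,193),(458,207),(450,340),(298,325)),.03); print("box",X.mean(0),X)
A=plane(c,f((516,368),(555,388)),.036); print("Afront",A, np.linalg.norm(A[0]-A[1]))
print("Aedge",plane(c,f((516,368),(570,268),(555,388),(605,285)),.036))
k=tri(c,f((722,307))[0],s,g((347,107))[0]); print("knob",k)
print("petri",plane(c,f((179,103)),.016),"oil",plane(c,f((549,149)),.059),"stain",plane(c,f((64,315)),.116))
# refined masks
im=c["image"]; hsv=cv2.cvtColor(im,cv2.COLOR_RGB2HSV)
for name,(u0,u1,v0,v1),z in (("B",(185,220,178,222),.022),("A",(300,345,205,252),.036)):
    m=np.zeros(im.shape[:2],np.uint8); m[v0:v1,u0:u1]=(im[v0:v1,u0:u1].min(2)>205)*255
    m=cv2.morphologyEx(m,cv2.MORPH_CLOSE,np.ones((5,5)))
    cn=max(cv2.findContours(m,0,2)[0],key=cv2.contourArea); r=cv2.boxPoints(cv2.minAreaRect(cn)); w=plane(c,r,z)
    print(name,cv2.contourArea(cn),w.mean(0),w,np.linalg.norm(w[0]-w[1]),np.linalg.norm(w[1]-w[2]))
```

```text
B [ 0.5272 -0.0224  0.022 ] [[ 0.5686 -0.0197  0.022 ]
 [ 0.5604 -0.0463  0.022 ]
 [ 0.4852 -0.0247  0.022 ]
 [ 0.4945  0.0011  0.022 ]] side [ 0.5246 -0.0166  0.022 ]
box [ 0.4959 -0.1857  0.03  ] [[ 0.5428 -0.1382  0.03  ]
 [ 0.5358 -0.2367  0.03  ]
 [ 0.449  -0.2334  0.03  ]
 [ 0.4562 -0.1344  0.03  ]]
Afront [[ 0.4319 -0.2761  0.036 ]
 [ 0.4197 -0.3014  0.036 ]] 0.028088241703451155
Aedge [[ 0.4319 -0.2761  0.036 ]
 [ 0.4972 -0.3099  0.036 ]
 [ 0.4197 -0.3014  0.036 ]
 [ 0.4867 -0.3327  0.036 ]]
knob (array([ 0.4734, -0.4053,  0.0518]), np.float64(0.00023426880972072083))
petri [[ 0.6034 -0.0482  0.016 ]] oil [[ 0.5711 -0.2931  0.059 ]] stain [[ 0.4563 -0.002   0.116 ]]Traceback (most recent call last):
  File "<stdin>", line 17, in <module>
ValueError: max() iterable argument is empty
```

Run:
```python
from h import *
np.set_printoptions(precision=4,suppress=True)
c=camrig.camera("top"); s=camrig.camera("side")
f=lambda *p:[(165+x/3.6-.36,140+y/3.6-.36) for x,y in p]
L=plane(c,f((622,128),(517,320)),.010); print("base left",L,np.linalg.norm(L[1]-L[0]),np.arctan2(*(L[0]-L[1])[1::-1]))
# gauge hypotheses: pose from pack_a front + yaw, reproject landmarks to crop pixels
G=lambda o,y,p:np.c_[np.array(p)[:,:2]@np.array([[np.cos(y),np.sin(y)],[-np.sin(y),np.cos(y)]])+o,np.array(p)[:,2]]
pts=np.array([[120,32,10],[-30,32,10],[-30,-32,10],[-45,22,14],[-45,-22,14],[38,-76.7,51],[47,18,115],[109,18,115],[109,-18,115],[47,0,157]])/1e3
for o,y in (((.478,-.3143),-.455),((.476,-.316),-.44),((.474,-.317),-.47)):
    w=G(np.array(o),y,pts); u=proj(c,w); v=proj(s,w)
    print(o,y,((u-[165,140]+.36)*3.6).round(0).tolist(),((v-[190,130]+.33)*2.9)[[5,3,4,9]].round(0).tolist())
k=pts[5:6];
```

```text
base left [[ 0.5941 -0.3464  0.01  ]
 [ 0.4636 -0.2779  0.01  ]] 0.14733651621128555 -0.48303705308985223
(0.478, -0.3143) -0.455 [[610.0, 119.0], [509.0, 318.0], [595.0, 362.0], [512.0, 345.0], [572.0, 375.0], [713.0, 299.0], [600.0, 208.0], [646.0, 116.0], [700.0, 144.0], [638.0, 214.0]] [[340.0, 111.0], [353.0, 240.0], [383.0, 212.0], [279.0, 42.0]]
(0.476, -0.316) -0.44 [[610.0, 122.0], [511.0, 322.0], [598.0, 365.0], [515.0, 349.0], [575.0, 379.0], [716.0, 300.0], [601.0, 211.0], [646.0, 119.0], [701.0, 145.0], [640.0, 217.0]] [[341.0, 110.0], [357.0, 239.0], [386.0, 210.0], [281.0, 42.0]]
(0.474, -0.317) -0.47 [[617.0, 126.0], [512.0, 323.0], [598.0, 369.0], [515.0, 350.0], [574.0, 382.0], [717.0, 308.0], [606.0, 214.0], [653.0, 124.0], [707.0, 152.0], [644.0, 222.0]] [[347.0, 110.0], [358.0, 239.0], [388.0, 211.0], [285.0, 41.0]]
```

Run:
```python
from h import *
c=camrig.camera("top"); im=c["image"]
cv2.imwrite("pics/g.png",cv2.resize(im[168:252,300:382],None,fx=7,fy=7,interpolation=cv2.INTER_CUBIC)[:,:,::-1])
```

```text
(no output)
```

View pics/g.png

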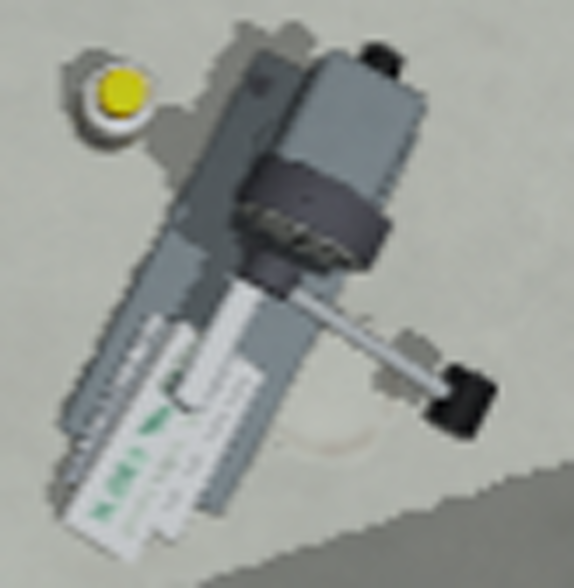

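Gauge crop (7x, offset 300,168): base corners (250,48), (60,428), (215,515); anvil inner corners (155,318), (265,375); head back corners (323,52), (425,98); knob (462,402); front edge of pack_a (63,520)–(128,560).

Run:
```python
from h import *
np.set_printoptions(precision=4,suppress=True)
c=camrig.camera("top")
f=lambda *p:[(300+x/7-.43,168+y/7-.43) for x,y in p]
uv=f((250,48),(60,428),(215,515),(155,318),(265,375),(323,52),(425,98),(462,402))
m=np.array([[120,32,10],[-30,32,10],[-30,-32,10],[21,22,14],[21,-22,14],[109,18,115],[109,-18,115],[38,-76.7,51]])/1e3
w=np.array([plane(c,[p],q[2])[0] for p,q in zip(uv,m)])
mm,ww=m[:,:2]-m[:,:2].mean(0),w[:,:2]-w[:,:2].mean(0)
y=np.arctan2((mm[:,0]*ww[:,1]-mm[:,1]*ww[:,0]).sum(),(mm*ww).sum())
R=np.array([[np.cos(y),-np.sin(y)],[np.sin(y),np.cos(y)]]); o=w[:,:2].mean(0)-R@m[:,:2].mean(0)
print("yaw",y,"o",o); print("res mm",1e3*(w[:,:2]-(m[:,:2]@R.T+o))@R)
print("knob pred",R@m[7,:2]+o)
A=plane(c,f((63,520),(128,560)),.036)[:,:2]; print("A front gauge frame",1e3*(A-o)@R)
```

```text
yaw -0.45702198647934933 o [ 0.4738 -0.3181]
res mm [[-0.2749  1.1143]
 [ 2.6404 -0.4522]
 [ 0.7316  3.2305]
 [-0.3161 -1.8656]
 [-0.3124  0.0723]
 [-2.417  -0.5788]
 [-0.6386  1.1737]
 [ 0.5869 -2.6941]]
knob pred [ 0.4741 -0.4037]
A front gauge frame [[-55.4523  17.9874]
 [-57.2323  -7.0907]]
```

>>> run_rows(
  moves=[
    {"rot": [0, 0, -0.168]},
    {"rot": [0, 0, -0.168]},
    {"rot": [0, 0, -0.168]},
    {"rot": [0, 0, -0.167]},
    {"xyz": [0.0407, 0.0308, 0]},
    {"xyz": [0.0407, 0.0308, 0]},
    {"xyz": [0.0407, 0.0308, 0]},
    {"xyz": [0.0407, 0.0308, 0]},
    {"xyz": [0.0407, 0.0308, 0]},
    {},
  ],
  aperture=0.045,
  clamp_n=15,
)

```text
t: 1.75
eef_pos: [0.4772, -0.403, 0.2136]
ee_rot: [3.141, -0.001, 1.118]
wrist_force: [-1.2, -0.4, 0.1]
opening: 0.0449
grasp_force: 0.0
```

Add to h.py:
```python
from scipy.spatial.transform import Rotation as Ro
def delta(p,yaw=None):
    "tool-frame shift to world TCP p (after turning to yaw, tool down), and the turn rz"
    o=arm.get_obs(); R=Ro.from_euler("xyz",o["ee_rot"]); rz=0
    if yaw is not None: rz=-(yaw-o["ee_rot"][2]); R=Ro.from_euler("xyz",[np.pi,0,yaw])
    print("at",o["eef_pos"].round(4),o["ee_rot"].round(4),"t",o["t"],"F",o["wrist_force"].round(1)," d",R.inv().apply(np.array(p)-o["eef_pos"]).round(4),"rz",round(rz,4),"yawerr")
def W(p,o=(.4738,-.3181),y=-.457): 
    c,s=np.cos(y),np.sin(y); return np.array([o[0]+c*p[0]-s*p[1],o[1]+s*p[0]+c*p[1],p[2]])
```

Run:
```python
from h import *
delta([.474,-.4045,.032])
c=camrig.camera("wrist"); cv2.imwrite("pics/w1.png",c["image"][:,:,::-1])
print(proj(c,[[.474,-.4045,.051],W([0,0,.014])]))
```

```text
at [ 0.4772 -0.403   0.2136] [ 3.1411e+00 -7.0000e-04  1.1183e+00] t 1.75 F [-1.2 -0.4  0.1]  d [-0.0028 -0.0023  0.1816] rz 0 yawerr
[[277.21443325 196.48061011]
 [245.5572884  125.98660072]]
```

View pics/w1.png

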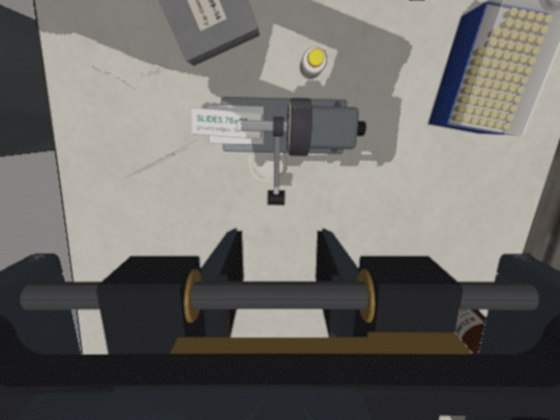

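The wrist view shows the knob at (276,197) against a predicted (277,196), so the fix is good. Before I go down I need to know where the camera sits on the tool.

Run:
```python
from h import *
c=camrig.camera("wrist"); o=arm.get_obs(); E=np.array(c["extrinsics"]); p=-E[:3,:3].T@E[:3,3]
R=Ro.from_euler("xyz",o["ee_rot"]); print("cam in tool",R.inv().apply(p-o["eef_pos"]))
# pack_a from wrist (top z .036): front corners approx
P=plane(c,[(192,109),(193,133),(262,105),(263,147)],.036)[:2]; 
y=-.457; Rg=np.array([[np.cos(y),-np.sin(y)],[np.sin(y),np.cos(y)]]); print(1e3*(P[:,:2]-[.4738,-.3181])@Rg)
```

```text
cam in tool [ 7.94811087e-02 -8.84002405e-05 -1.70867405e-01]
[[-57.5676898   16.20269585]
 [-58.48426054  -9.48277182]]
```

>>> run_rows(
  moves=[
    {"xyz": [-0.0014, -0.0012, 0.03]},
    {"xyz": [-0.0014, -0.0011, 0.04]},
    {"xyz": [0, 0, 0.04]},
    {"xyz": [0, 0, 0.03]},
    {"xyz": [0, 0, 0.02]},
    {"xyz": [0, 0, 0.0106]},
    {"xyz": [0, 0, 0.011]},
    {},
  ],
)

```text
t: 2.85
eef_pos: [0.4706, -0.4065, 0.0321]
ee_rot: [-3.141, -0.0, 1.113]
wrist_force: [-0.4, 0.4, 0.6]
opening: 0.0448
grasp_force: 0.0
```

>>> run_rows(
  moves=[
    {"xyz": [0.0033, 0.0022, 0]},
    {},
    {},
  ],
)

```text
t: 3.22
eef_pos: [0.4748, -0.4045, 0.0328]
ee_rot: [3.141, 0.0, 1.114]
wrist_force: [-0.0, -0.7, -0.3]
opening: 0.0449
grasp_force: 0.0
```

>>> run_rows(
  moves=[
    {},
    {},
    {},
    {},
    {},
  ],
  aperture=0,
  clamp_n=15,
)

```text
t: 3.85
eef_pos: [0.473, -0.4035, 0.032]
ee_rot: [-3.138, -0.001, 1.114]
wrist_force: [-4.8, 2.8, 2.3]
opening: 0.0201
grasp_force: 15.0
```

Gripped at 20 mm, which is the knob's length. Raising it along the arc.

>>> run_rows(
  moves=[
    {"xyz": [-0.0078, 0, -0.0161]},
    {"xyz": [-0.0045, 0, -0.0175]},
    {"xyz": [-0.0009, 0, -0.0179]},
    {"xyz": [0.0027, 0, -0.0178]},
    {"xyz": [0.0062, 0, -0.0168]},
    {"xyz": [0.0078, 0, -0.0132]},
    {},
    {},
  ],
)

```text
t: 4.85
eef_pos: [0.4747, -0.4002, 0.1326]
ee_rot: [-3.138, -0.001, 1.114]
wrist_force: [-5.0, 4.8, -0.6]
opening: 0.0199
grasp_force: 15.0
```

Run:
```python
from h import *
print(W([.038,-.0716,.1337]))
```

```text
[ 0.47630638 -0.39912023  0.1337    ]
```

>>> run_rows(
  moves=[
    {},
    {},
    {"xyz": [0, 0, -0.02]},
    {"xyz": [0, 0, -0.04]},
    {"xyz": [0, 0, -0.04]},
    {"xyz": [0, 0, -0.02]},
  ],
  aperture=0.05,
)

```text
t: 5.6
eef_pos: [0.4775, -0.4026, 0.2555]
ee_rot: [3.134, 0.002, 1.114]
wrist_force: [-0.3, 0.2, -0.1]
opening: 0.0501
grasp_force: 0.0
```

>>> run_rows(
  moves=[
    {"rot": [0, 0, -0.17]},
    {"rot": [0, 0, -0.18]},
    {"rot": [0, 0, -0.18]},
    {"rot": [0, 0, -0.18]},
    {"rot": [0, 0, -0.18]},
    {"rot": [0, 0, -0.18]},
    {"rot": [0, 0, -0.18]},
    {"rot": [0, 0, -0.18]},
    {"rot": [0, 0, -0.141]},
    {},
  ],
)

```text
t: 6.85
eef_pos: [0.4767, -0.4019, 0.2525]
ee_rot: [-3.141, 0.003, 2.683]
wrist_force: [0.2, -0.3, 0.4]
opening: 0.0502
grasp_force: 0.0
```

Run:
```python
from h import *
print(arm.get_obs()["joint_positions"].round(2)); delta(W([-.023,.004,.019]),2.685)
```

```text
[-0.72  0.38  1.38 -0.    1.38 -1.83]
at [ 0.4767 -0.4019  0.2525] [-3.1409e+00  2.7000e-03  2.6832e+00] t 6.85 F [ 0.2 -0.3  0.4]  d [0.0625 0.0779 0.2335] rz -0.0018 yawerr
```

>>> run_rows(
  moves=[
    {"xyz": [0.0313, 0.039, 0.02]},
    {"xyz": [0.0312, 0.0389, 0.03]},
    {},
    {},
  ],
)

```text
t: 7.35
eef_pos: [0.4555, -0.3047, 0.2028]
ee_rot: [-3.141, 0.003, 2.684]
wrist_force: [0.2, -0.5, -0.5]
opening: 0.0501
grasp_force: 0.0
```

Run:
```python
from h import *
delta(W([-.023,.004,.019]),2.685)
c=camrig.camera("wrist"); cv2.imwrite("pics/w2.png",c["image"][:,:,::-1])
print(proj(c,[W([-.058,.018,.036]),W([-.058,-.010,.036]),W([0,0,.054])]))
t=camrig.camera("top"); print(proj(t,[W([.038,-.0716,.152])]))
```

```text
at [ 0.4555 -0.3047  0.2028] [-3.1407  0.0034  2.6839] t 7.35 F [ 0.2 -0.5 -0.5]  d [0.0006 0.     0.1838] rz -0.0011 yawerr
[[291.9601356  162.44898115]
 [267.12324094 162.43536832]
 [275.94460621 216.31833651]]
[[372.58699989 221.5345258 ]]
```

View pics/w2.png

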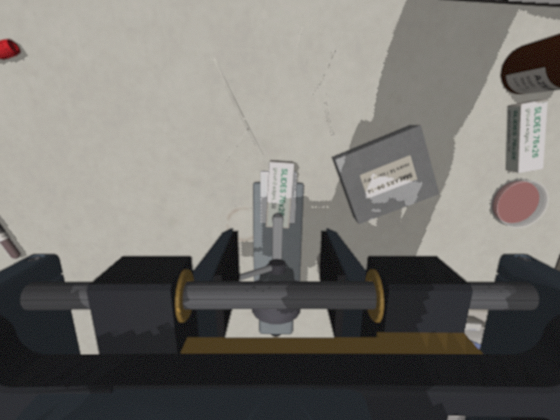

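The measured pack's top spans columns 270–296 at row 161, about 3 px (some 3 mm) to the +y side of the prediction. The foot arm is where I expected it, around column 278. I'll shift 2 mm and go down.

>>> run_rows(
  moves=[
    {"xyz": [0.0006, 0.002, 0.04]},
    {"xyz": [0, 0, 0.04]},
    {"xyz": [0, 0, 0.04]},
    {"xyz": [0, 0, 0.03]},
    {"xyz": [0, 0, 0.02]},
    {"xyz": [0, 0, 0.0135]},
    {},
  ],
  aperture=0.056,
)

```text
t: 8.32
eef_pos: [0.4549, -0.3024, 0.0178]
ee_rot: [-3.142, -0.0, 2.684]
wrist_force: [0.1, 0.1, 0.6]
opening: 0.0561
grasp_force: 0.0
```

>>> run_rows(
  moves=[
    {},
    {},
    {},
    {},
    {},
  ],
  aperture=0,
  clamp_n=15,
)

```text
t: 8.95
eef_pos: [0.455, -0.302, 0.0188]
ee_rot: [-3.141, 0.001, 2.685]
wrist_force: [-0.8, 0.4, 5.1]
opening: 0.0282
grasp_force: 15.0
```

>>> run_rows(
  moves=[
    {"xyz": [0, 0, -0.005]},
    {},
    {"xyz": [0.025, 0, 0]},
    {"xyz": [0.035, 0, 0]},
    {"xyz": [0.035, 0, 0]},
    {"xyz": [0.01, 0, -0.02]},
    {"xyz": [0, 0, -0.04]},
    {"xyz": [0, 0, -0.02]},
    {},
  ],
)

```text
t: 10.07
eef_pos: [0.3612, -0.256, 0.1043]
ee_rot: [-3.141, 0.003, 2.685]
wrist_force: [0.1, 0.5, -0.4]
opening: 0.0284
grasp_force: 15.0
```

Run:
```python
from h import *
x=np.array([np.cos(2.685),np.sin(2.685),0]); delta(np.array([.4959,-.1857,.0355])+.004*x)
```

```text
at [ 0.3612 -0.256   0.1043] [-3.1409  0.0035  2.6848] t 10.075 F [ 0.1  0.5 -0.4]  d [-0.0857  0.1225  0.069 ] rz 0 yawerr
```

>>> run_rows(
  moves=[
    {"xyz": [-0.0286, 0.0408, 0]},
    {"xyz": [-0.0286, 0.0408, 0]},
    {"xyz": [-0.0285, 0.0409, 0]},
    {"xyz": [0, 0, 0.03]},
    {"xyz": [0, 0, 0.02]},
    {"xyz": [0, 0, 0.01]},
    {"xyz": [0, 0, 0.006]},
    {},
  ],
)

```text
t: 11.08
eef_pos: [0.4913, -0.1834, 0.037]
ee_rot: [-3.142, -0.0, 2.684]
wrist_force: [0.2, -0.3, 0.6]
opening: 0.0277
grasp_force: 15.0
```

Run:
```python
from h import *
x=np.array([np.cos(2.685),np.sin(2.685),0]); delta(np.array([.4959,-.1857,.0355])+.004*x)
```

```text
at [ 0.4913 -0.1834  0.037 ] [-3.1415e+00 -3.0000e-04  2.6845e+00] t 11.075 F [ 0.2 -0.3  0.6]  d [-0.0012 -0.      0.0015] rz 0 yawerr
```

>>> run_rows(
  moves=[
    {"xyz": [0, 0, 0.001]},
    {"xyz": [0, 0, 0.0005]},
    {},
  ],
)

```text
t: 11.45
eef_pos: [0.4915, -0.1834, 0.036]
ee_rot: [-3.142, 0.001, 2.685]
wrist_force: [0.3, -0.5, -1.1]
opening: 0.0281
grasp_force: 15.0
```

>>> run_rows(
  moves=[
    {},
    {},
    {},
    {"xyz": [0, 0, -0.02]},
    {"xyz": [0, 0, -0.04]},
    {"xyz": [0, 0, -0.06]},
    {"xyz": [0, 0, -0.05]},
    {},
  ],
  aperture=0.056,
)

```text
t: 12.45
eef_pos: [0.4937, -0.1842, 0.21]
ee_rot: [3.141, 0.01, 2.685]
wrist_force: [-0.8, -0.4, -0.5]
opening: 0.0559
grasp_force: 0.0
```

Run:
```python
from h import *
B=[.5270,-.0215,.022]
delta([.526,-.021,.02],2.865)
c=camrig.camera("wrist"); cv2.imwrite("pics/w3.png",c["image"][:,:,::-1])
t=camrig.camera("top"); cv2.imwrite("pics/t3.png",t["image"][:,:,::-1])
```

```text
at [ 0.4937 -0.1842  0.21  ] [3.1409 0.0097 2.6848] t 12.45 F [-0.8 -0.4 -0.5]  d [0.0135 0.1658 0.19  ] rz -0.1802 yawerr
```

View pics/w3.png

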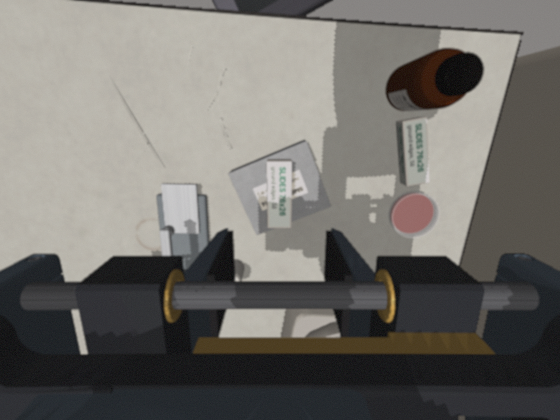

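Pack_a lies flat near the middle of the box, centre (280,194) with the box around (280,187). Pack_b's top is roughly (401,119),(424,118),(428,182),(404,185), with the petri dish at (413,214). I'll cast these as a second measurement.

Run:
```python
from h import *
np.set_printoptions(precision=4,suppress=True)
c=camrig.camera("wrist"); im=c["image"]
P=plane(c,[(401,119),(424,118),(428,182),(404,185)],.022); print(P,P.mean(0)); d=(P[3]+P[2]-P[0]-P[1])/2; print(np.linalg.norm(d),np.arctan2(d[1],d[0]))
g=im[110:195,390:440]; m=((g.min(2)>150)).astype(np.uint8)*255
m=cv2.morphologyEx(m,cv2.MORPH_CLOSE,np.ones((9,9)))
n,l,s,cc=cv2.connectedComponentsWithStats(m); print(s,cc)
print("petri",plane(c,[(413,214)],.016),"A",plane(c,[(280,194)],.052))
delta([.5265,-.0215,.02],2.865)
```

```text
[[ 0.4773 -0.0228  0.022 ]
 [ 0.4878  0.0008  0.022 ]
 [ 0.5603 -0.0182  0.022 ]
 [ 0.5511 -0.0451  0.022 ]] [ 0.5191 -0.0213  0.022 ]
0.07603663048721375 -0.2751755134849092
[[   0    0   50   85 1862]
 [  15    6   35   79 2298]
 [   0   70    6   15   90]] [[14.3303 34.3781]
 [33.6018 46.805 ]
 [ 2.5    77.    ]]
petri [[ 0.5937 -0.0457  0.016 ]] A [[ 0.4889 -0.1813  0.052 ]]
at [ 0.4905 -0.1829  0.2045] [-3.1414 -0.0023  2.6847] t 12.6 F [-0.2  0.4 -0. ]  d [0.0095 0.1651 0.1845] rz -0.1803 yawerr
```

>>> run_rows(
  moves=[
    {"rot": [0, 0, -0.09]},
    {"rot": [0, 0, -0.09]},
    {"xyz": [0.0024, 0.041, 0]},
    {"xyz": [0.0024, 0.041, 0]},
    {"xyz": [0.0024, 0.041, 0]},
    {"xyz": [0.0023, 0.042, 0]},
    {},
    {},
    {},
    {},
  ],
  aperture=0.056,
)

```text
t: 13.85
eef_pos: [0.5271, -0.0229, 0.2054]
ee_rot: [-3.141, -0.0, 2.863]
wrist_force: [-0.2, 0.3, 0.2]
opening: 0.0558
grasp_force: 0.0
```

Run:
```python
from h import *
np.set_printoptions(precision=4,suppress=True)
c=camrig.camera("wrist"); cv2.imwrite("pics/w4.png",c["image"][:,:,::-1])
delta([.529,-.0215,.0055],2.865)
u=.5268,-.0215; y=-.277;C,S=np.cos(y),np.sin(y)
print(proj(c,[[u[0]+C*a-S*b,u[1]+S*a+C*b,.022] for a,b in((-.039,-.014),(-.039,.014),(.039,.014),(.039,-.014))]))
np.save("w4.npy",np.array(c["extrinsics"]))
```

```text
at [ 0.5271 -0.0228  0.2056] [-3.1414 -0.0001  2.8635] t 13.9 F [ 0.3  0.1 -0.3]  d [-0.0014  0.0017  0.2001] rz -0.0015 yawerr
[[268.5547 157.7316]
 [292.3194 157.7297]
 [291.5577 220.6084]
 [269.1855 220.605 ]]
```

View pics/w4.png

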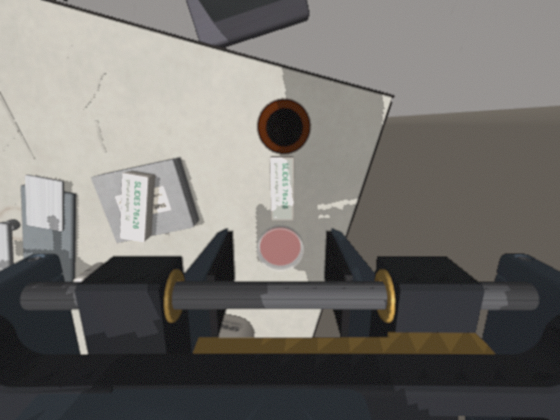

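Pack_b spans columns 271–294 and rows 157–220, about 2 px right of the prediction. Going down to grip it slightly toward the petri end.

>>> run_rows(
  moves=[
    {"xyz": [-0.0034, 0.0035, 0.05]},
    {"xyz": [0, 0, 0.05]},
    {"xyz": [0, 0, 0.04]},
    {"xyz": [0, 0, 0.03]},
    {"xyz": [0, 0, 0.02]},
    {"xyz": [0, 0, 0.0095]},
    {},
    {},
  ],
)

```text
t: 14.9
eef_pos: [0.5323, -0.0197, 0.007]
ee_rot: [3.141, 0.002, 2.865]
wrist_force: [-0.3, -0.4, -1.0]
opening: 0.0561
grasp_force: 0.0
```

>>> run_rows(
  moves=[
    {},
    {},
    {},
    {},
    {},
  ],
  aperture=0,
  clamp_n=15,
)

```text
t: 15.52
eef_pos: [0.5316, -0.0196, 0.0064]
ee_rot: [-3.142, 0.0, 2.865]
wrist_force: [-0.2, 0.3, 2.7]
opening: 0.028
grasp_force: 15.0
```

>>> run_rows(
  moves=[
    {"xyz": [0, 0, -0.02]},
    {"xyz": [0, 0, -0.04]},
    {"xyz": [0, 0, -0.05]},
    {"xyz": [0, 0, -0.03]},
    {"rot": [0, 0, 0.09]},
    {"rot": [0, 0, 0.09]},
    {},
    {},
  ],
)

```text
t: 16.52
eef_pos: [0.5314, -0.0195, 0.1458]
ee_rot: [-3.141, -0.0, 2.686]
wrist_force: [-0.2, -0.4, -0.8]
opening: 0.0284
grasp_force: 15.0
```

Run:
```python
from h import *
delta(W([-.125,.001,.0225]),2.685)
```

```text
at [ 0.5314 -0.0195  0.1458] [-3.1413e+00 -5.0000e-04  2.6860e+00] t 16.525 F [-0.2 -0.4 -0.8]  d [ 0.045  -0.2923  0.1233] rz 0.001 yawerr
```

>>> run_rows(
  moves=[
    {"xyz": [0.0075, -0.0487, 0]},
    {"xyz": [0.0075, -0.0487, 0]},
    {"xyz": [0.0075, -0.0487, 0]},
    {"xyz": [0.0075, -0.0487, 0]},
    {"xyz": [0.0075, -0.0487, 0]},
    {"xyz": [0.0075, -0.0488, 0]},
    {"xyz": [0, 0, 0.05]},
    {"xyz": [0, 0, 0.05]},
    {"xyz": [0, 0, 0.0198]},
    {},
  ],
)

```text
t: 17.77
eef_pos: [0.3612, -0.2613, 0.025]
ee_rot: [3.141, -0.004, 2.685]
wrist_force: [0.4, 0.6, -0.4]
opening: 0.0277
grasp_force: 15.0
```

Run:
```python
from h import *
delta(W([-.017,.001,.0204]),2.685)
c=camrig.camera("wrist"); cv2.imwrite("pics/w5.png",c["image"][:,:,::-1])
c=camrig.camera("side"); cv2.imwrite("pics/s5.png",cv2.resize(c["image"][100:260,220:390],None,fx=3.5,fy=3.5,interpolation=cv2.INTER_CUBIC)[:,:,::-1])
```

```text
at [ 0.3612 -0.2613  0.025 ] [ 3.1408 -0.0038  2.6853] t 17.775 F [ 0.4  0.6 -0.4]  d [-0.1091 -0.0003  0.0046] rz 0.0003 yawerr
```

View pics/s5.png

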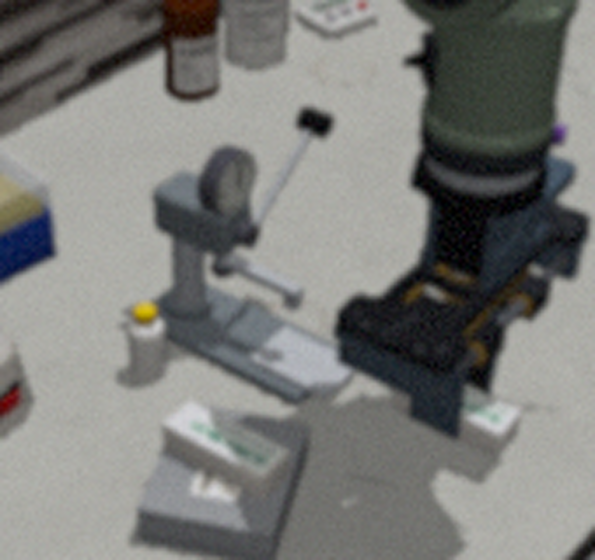

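Side view: foot and lever are up (knob at (316,122) in the crop), pack_a is on the box, and pack_b is held level in front of the clear anvil. Sliding it in.

>>> run_rows(
  moves=[
    {"xyz": [-0.025, 0, 0]},
    {"xyz": [-0.03, 0, 0]},
    {"xyz": [-0.025, 0, 0]},
    {"xyz": [-0.017, 0, 0]},
    {"xyz": [-0.01, 0, 0]},
    {},
    {},
  ],
)

```text
t: 18.75
eef_pos: [0.4576, -0.3088, 0.0266]
ee_rot: [3.142, -0.001, 2.685]
wrist_force: [0.0, 0.5, -0.5]
opening: 0.0279
grasp_force: 15.0
```

Run:
```python
from h import *
delta(W([-.017,.001,.0204]),2.685)
```

```text
at [ 0.4576 -0.3088  0.0266] [ 3.1416e+00 -6.0000e-04  2.6848e+00] t 18.75 F [ 0.   0.5 -0.5]  d [-0.0017 -0.0002  0.0062] rz -0.0002 yawerr
```

>>> run_rows(
  moves=[
    {"xyz": [0, 0, 0.003]},
    {"xyz": [0, 0, 0.0015]},
    {},
  ],
)

```text
t: 19.12
eef_pos: [0.458, -0.3091, 0.0216]
ee_rot: [3.142, -0.001, 2.685]
wrist_force: [-0.8, -0.8, -0.8]
opening: 0.0278
grasp_force: 15.0
```

>>> run_rows(
  moves=[
    {"xyz": [0, 0, 0.001]},
    {"xyz": [0, 0, 0.0005]},
    {},
  ],
)

```text
t: 19.5
eef_pos: [0.4583, -0.3092, 0.0204]
ee_rot: [-3.142, 0.0, 2.685]
wrist_force: [0.0, 0.5, 0.4]
opening: 0.0279
grasp_force: 15.0
```

>>> run_rows(
  moves=[
    {"xyz": [0, 0, 0.0007]},
    {"xyz": [0, 0, 0.0005]},
    {},
  ],
)

```text
t: 19.88
eef_pos: [0.4583, -0.3092, 0.0204]
ee_rot: [-3.141, 0.001, 2.685]
wrist_force: [-1.7, 1.1, 9.1]
opening: 0.0278
grasp_force: 15.0
```

>>> run_rows(
  moves=[
    {},
    {},
    {},
    {"xyz": [0, 0, -0.01]},
    {"xyz": [0, 0, -0.03]},
    {"xyz": [0, 0, -0.05]},
    {"xyz": [0, 0, -0.06]},
    {"xyz": [0, 0, -0.06]},
    {},
    {},
  ],
  aperture=0.05,
)

```text
t: 21.12
eef_pos: [0.4578, -0.3089, 0.229]
ee_rot: [3.142, -0.0, 2.685]
wrist_force: [-0.6, -0.2, -0.4]
opening: 0.05
grasp_force: 0.0
```

Run:
```python
from h import *
c=camrig.camera("wrist"); g=cv2.cvtColor(c["image"],cv2.COLOR_RGB2GRAY)
for x in (-.065,-.06,-.055,-.05):
    (u0,v),(u1,_)=proj(c,[W([x,-.03,.036]),W([x,.03,.036])]); print(x,round(v),round(min(u0,u1)),g[round(v),round(min(u0,u1)):round(max(u0,u1))].tolist())
```

```text
-0.065 151 253 [177, 175, 176, 177, 176, 177, 175, 176, 176, 178, 178, 176, 174, 173, 174, 175, 172, 171, 172, 171, 172, 170, 171, 170, 172, 174, 170, 173, 176, 175, 176, 176, 174, 175, 174, 175, 173, 177, 176, 179, 179, 177, 179, 177, 180, 180, 179, 178, 177, 177]
-0.06 155 254 [179, 177, 178, 176, 176, 174, 175, 175, 176, 178, 176, 175, 175, 175, 182, 188, 193, 192, 192, 191, 191, 191, 192, 191, 191, 191, 190, 191, 191, 192, 192, 191, 191, 191, 191, 185, 169, 139, 127, 138, 151, 159, 171, 179, 179, 177, 178, 178, 177]
-0.055 159 254 [180, 178, 177, 177, 178, 175, 176, 176, 174, 174, 174, 172, 173, 176, 183, 196, 199, 196, 188, 185, 188, 191, 198, 199, 197, 193, 187, 188, 187, 184, 183, 190, 199, 199, 199, 195, 175, 142, 124, 123, 129, 148, 170, 177, 176, 178, 178, 175, 178]
-0.05 163 254 [177, 175, 175, 177, 175, 176, 174, 175, 172, 169, 169, 170, 166, 162, 175, 193, 200, 198, 192, 180, 176, 180, 195, 199, 198, 183, 162, 149, 158, 167, 174, 186, 197, 200, 199, 196, 178, 143, 124, 121, 127, 146, 163, 175, 176, 174, 175, 175, 177]
```

>>> run_rows(
  moves=[
    {"rot": [0, 0, 0.17]},
    {"rot": [0, 0, 0.18]},
    {"rot": [0, 0, 0.18]},
    {"rot": [0, 0, 0.18]},
    {"rot": [0, 0, 0.18]},
    {"rot": [0, 0, 0.18]},
    {"rot": [0, 0, 0.18]},
    {"rot": [0, 0, 0.18]},
    {"rot": [0, 0, 0.141]},
    {},
  ],
  aperture=0.045,
)

```text
t: 22.42
eef_pos: [0.4575, -0.3087, 0.2273]
ee_rot: [-3.138, -0.001, 1.116]
wrist_force: [0.6, 0.2, -1.0]
opening: 0.0451
grasp_force: 0.0
```

Run:
```python
from h import *
delta([.4747,-.4002,.1326],1.114)
```

```text
at [ 0.4575 -0.3087  0.2273] [-3.1379e+00 -5.0000e-04  1.1155e+00] t 22.425 F [ 0.6  0.2 -1. ]  d [-0.0746  0.0558  0.0947] rz 0.0015 yawerr
```

Pack_b's front edge is at x≈-62 with the centre at y≈+0.6 mm in the gauge frame, so it's well placed. Back to the knob.

>>> run_rows(
  moves=[
    {"xyz": [-0.0373, 0.0279, 0]},
    {"xyz": [-0.0373, 0.0279, 0]},
    {},
    {},
    {},
  ],
)

```text
t: 23.05
eef_pos: [0.4752, -0.3996, 0.229]
ee_rot: [-3.141, -0.0, 1.115]
wrist_force: [0.7, 0.2, 1.1]
opening: 0.0451
grasp_force: 0.0
```

Run:
```python
from h import *
delta([.4747,-.4002,.1326],1.114)
c=camrig.camera("wrist"); g=cv2.cvtColor(c["image"],cv2.COLOR_RGB2GRAY)
u,v=proj(c,[[.4747,-.4002,.1514]])[0]; print(u,v); a,b=int(u)-40,int(v)-40
m=(g[b:b+80,a:a+80]<45).astype(np.uint8); n,l,s,cc=cv2.connectedComponentsWithStats(m)
print([(s[i].tolist(),cc[i].round(1).tolist()) for i in range(1,n) if s[i][4]>40],a,b)
```

```text
at [ 0.4752 -0.3996  0.229 ] [-3.1407e+00 -4.0000e-04  1.1153e+00] t 23.05 F [0.7 0.2 1.1]  d [-0.0008 -0.0002  0.0964] rz 0.0013 yawerr
279.2633709401203 217.26746574514027
[([30, 30, 21, 18, 347], [39.6, 38.7]), ([0, 55, 3, 25, 58], [0.7, 68.1])] 239 177
```

Knob seen at (278.6,215.7), predicted (279,217). Descend and pinch.

>>> run_rows(
  moves=[
    {"xyz": [-0.0008, 0, 0.03]},
    {"xyz": [0, 0, 0.03]},
    {"xyz": [0, 0, 0.025]},
    {"xyz": [0, 0, 0.0114]},
    {},
    {},
  ],
)

```text
t: 23.85
eef_pos: [0.4757, -0.4019, 0.1341]
ee_rot: [3.139, 0.001, 1.114]
wrist_force: [-0.3, -0.0, 0.3]
opening: 0.0449
grasp_force: 0.0
```

>>> run_rows(
  moves=[
    {},
    {},
    {},
    {},
    {},
  ],
  aperture=0,
  clamp_n=15,
)

```text
t: 24.48
eef_pos: [0.4741, -0.4013, 0.1328]
ee_rot: [-3.14, 0.0, 1.114]
wrist_force: [-5.2, 0.6, 3.0]
opening: 0.0199
grasp_force: 15.0
```

>>> run_rows(
  moves=[
    {"xyz": [-0.0078, 0, 0.0132]},
    {"xyz": [-0.0062, 0, 0.0168]},
    {"xyz": [-0.0027, 0, 0.0178]},
    {"xyz": [0.0009, 0, 0.0179]},
    {"xyz": [0.0045, 0, 0.0175]},
    {"xyz": [0.0078, 0, 0.0161]},
    {},
    {},
  ],
)

```text
t: 25.48
eef_pos: [0.4726, -0.4041, 0.0323]
ee_rot: [-3.139, -0.0, 1.114]
wrist_force: [-3.5, 0.5, -6.1]
opening: 0.0201
grasp_force: 15.0
```

>>> run_rows(
  moves=[
    {},
    {},
    {},
    {"xyz": [0, 0, -0.02]},
    {"xyz": [0, 0, -0.04]},
    {"xyz": [0, 0, -0.05]},
    {"xyz": [0, 0, -0.05]},
    {"xyz": [0, 0, -0.03]},
    {},
    {},
  ],
  aperture=0.045,
)

```text
t: 26.72
eef_pos: [0.4731, -0.4041, 0.2223]
ee_rot: [-3.14, -0.001, 1.114]
wrist_force: [0.6, -0.1, 0.2]
opening: 0.0448
grasp_force: 0.0
```

Run:
```python
from h import *
c=camrig.camera("wrist"); g=cv2.cvtColor(c["image"],cv2.COLOR_RGB2GRAY)
u,v=proj(c,[[.474,-.404,.051]])[0]; a,b=int(u)-25,int(v)-25
m=(g[b:b+50,a:a+50]<45).astype(np.uint8); n,l,s,cc=cv2.connectedComponentsWithStats(m)
print("knob pred",u,v,[(cc[i]+[a,b]).round(1).tolist() for i in range(1,n) if s[i][4]>40])
t=camrig.camera("top"); im=t["image"]
for n,p,z in (("petri",(.6034,-.0482),.016),("oil",(.5711,-.2931),.059),("stain",(.4563,-.002),.116)):
    u,v=proj(t,[[*p,z]])[0].round().astype(int); print(n,im[v,u])
old=cv2.imread("pics/top0.png")[:,:,::-1]
for n,(u0,u1,v0,v1) in {"petri":(200,230,153,183),"oil":(308,326,174,192),"stain":(172,206,214,243)}.items():
    print(n,np.abs(im[v0:v1,u0:u1].astype(int)-old[v0:v1,u0:u1]).mean().round(2))
p=proj(t,[W([-.062+.005,y,.036]) for y in (-.03,.03)]).round().astype(int); print(p, arm.get_obs()["wrist_force"].round(1))
G=cv2.cvtColor(im,cv2.COLOR_RGB2GRAY)
for x in (-.06,-.05): 
    q=proj(t,[W([x,y,.036]) for y in np.arange(-.03,.031,.004)]).round().astype(int); print(x,[int(G[v,u]) for u,v in q])
```

```text
knob pred 280.09283614183096 192.02108978158228 [[278.8, 192.4]]
petri [167 117 116]
oil [223 226  28]
stain [14 12 13]
petri 24.74
oil 23.95
stain 16.42
[[327 252]
 [304 240]] [-0.5  0.2  0.5]
-0.06 [206, 206, 205, 207, 180, 202, 221, 173, 196, 194, 219, 162, 193, 208, 210, 207]
-0.05 [208, 206, 205, 203, 217, 220, 213, 221, 188, 209, 226, 170, 133, 141, 206, 207]
```

The knob is down at q≈0, pack_b is in place, and the bystanders' colours are still where they were. The robot is clear, so I'm handing in.

```bash
python3 -c "
from rig import arm, camrig, sign_off
print(sign_off())"
```

```text
the job is handed in; nothing more can be done
None
```

I handed the job in at about 27 s of the 72 s allowed, and no verdict came back: the measured pack is flat on the slide box, the other pack is on the anvil, and the lever is pressed right down. Since I pressed the lever I have only checked by numbers, without another picture. I read the foot as resting on the pack from the lever's position and did not measure its height. Colour checks found the bottles and the petri dish still in their places.

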